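# Find the slip angle of the drying board and mark it

## Robot

A 7-joint arm with a two-finger parallel gripper is mounted at the origin on the work surface. World frame = base frame: x ahead of the robot, y to its left, z up, the work surface at z = 0. Lengths are in m, angles in rad, forces in N, time in s.
With the tool pointing down it reaches from about 0.425 to 0.95 m from the base axis. Payload 4.7 kg.
Tool frame: the origin (TCP) lies midway between the tips of the shut fingers; the grasp point (between the pads) lies 19 mm behind it (grasp_offset is the distance from the TCP to the grasp point, in m); z points along the fingers, y is the line along which they close (so a half turn about z gives the same grasp; the last joint's range is limited). The gripper opens to 85 mm and grips with 20 to 120 N. Pads are 22 mm wide; open, the fingers measure 114 mm over their backs; the gripper's body (76 mm by 85 mm) begins 54 mm behind the grasp point. The pads swing forward as they close: fully open they stand 13 mm farther back than shut.
Start: joints at [1.128, 0.469, -0.049, 1.532, 0.024, 1.141, -0.082], TCP at [0.271, -0.618, 0.231] pointing down, gripper open.
Joint ranges: [-2.59, 2.59], [-0.33, 1.99], [-1.39, 1.29], [0.1, 2.45], [-1.04, 4.18], [0.21, 1.99], [-2.66, 2.66]. Speed limits (rad/s): [2.57, 2.57, 3.14, 3.14, 3.14, 3.14, 3.14].

## Interface

Orientations are given as a unit quaternion [w, x, y, z].
In Python, from plant import sense, snapshot, calibration, sign_off, grasp_offset gives the robot as it stands.
- The arm moves only by the tool step_arm, never from a script. Its argument "series" is text: rows parted by semicolons, each of 7 numbers parted by spaces: the turn, a rotation vector about the tool's x, y, z in degrees, then the shift along the tool's x, y, z in m, then the opening, from 0 (shut) to 1 (fully open). In form: wx wy wz tx ty tz fingers; .... A call has 1 to 20 rows; each row shifts and turns the commanded pose from where the row before left it, along the tool's axes as they then stand; what a row does not reach is not made up. A row lasts 1/8 s, in which the tool goes at most 62.5 mm and 10.7 degrees, less where a joint would pass 70% of its speed; a pose out of reach is approached as far as the arm can. A call is refused whole if a number of a shift passes 0.0625 or a number of a turn 10.7, either way. A call with a gripper value outside its range is refused whole. The fingers move at their own pace and stop on an object; "grip_force" is the grip in N (left out, the last holds). Time passes only in rows, so rows that do not move let the fingers close. It gives the time, the measured TCP pose, the force, the opening and the grip force at its end, in the units of the state.
- sense(): the state, without advancing time (a new reading comes with each control period).
- snapshot(name): name is "scene" or "top" or "wrist"; returns the picture (384x512x3 uint8, blue, green, red); there is no depth.
- calibration(name): a dict with "fx", "fy", "cx", "cy" (pixels), "R" (3x3) and "t" (3): a world point X has camera coordinates R X + t. Camera axes: x right, y down, z forward; pixel columns grow to the right and rows downward; lengths in m; the calibration is good to about 2 mm. The wrist camera is an equidistant fisheye: a pixel r from the principal point sees the ray r / f radians off the axis. A picture is of the moment at which its call begins: read the wrist's pose just before it. calibration takes no time and is no camera call; for the wrist camera it gives the pose at the moment of the call.
- sign_off(): hands the job in; it is judged then, once.
The state is a dict: "t": time; "joint_pos": joint angles; "joint_vel": joint speeds; "joint_efforts": joint torques, N m; "ee_pos": TCP position; "ee_rot": TCP orientation; "force": force on the tool from outside, world axes, zero at the start; "wrist_torque": the same for the moment, N m; "grip_width": opening from 0.0 (shut) to 1.0 (fully open); "grip_force": force on a finger pad.
Only numpy, scipy, OpenCV 4.12 (cv2) and the standard library are available. Lean on these libraries where they do the work, as an engineer would, in place of code of your own. Each camera call takes 0.05 s, during which the arm holds its last target. There are 200 camera calls.

## Task

Find out how steep the drying board may stand: push its lever handle slowly so that the board tilts up little by little, and stop as soon as the teat case slides down to the lower stop, while the formula dispenser beside it must stay put. Leave the board standing at that angle and note the angle by sliding the marker up until you feel it bear gently on the lever's pin, without shifting the board; then let go and leave it touching. Touch neither the case nor the dispenser, and leave the other things where they are.

Things in the scene. Friction and masses are not known exactly. Their poses are not given: they have to be found in the camera images.
- stand: White plastic base plate of the drying board, fixed, 250 mm (x) by 380 mm (y), 14 mm thick. Origin on the table surface; the plate spans x -150 to +100 mm and y -190 to +190 mm in its own frame, z up. The board's hinge axis runs along the stand's x at y = +90 mm, z = 45 mm. Stand yaw is between -0.3 and 0.3 rad.
- board (a joint): Tilt of the hinged white board, rad: 0 level (start), grows as its free end (stand's -y) rises; limit 0.75. Stiff friction hinge (1.05 N m): it stays where left. 150 mm wide, 210 mm from hinge to free end, 10 mm thick; two 70 mm lanes between 7 mm rims; a 22 mm high stop 18 mm from the hinge. A lever arm rises from the hinge square to the board on its -x side and leans to +y as it tilts.
- board_top (a point): Point on the board's top surface straight above the hinge axis (5 mm over it), middle of the width; tilts with the board. Its -y axis points up the slope along the board, z out of the surface. A part that slips moves towards larger y in this frame.
- handle (a point): On the centre line of the lever's handle: level steel bar 14 mm thick at the top of the lever arm, 130 mm from the hinge axis, spanning x = -94 to -169 mm of the stand (this point: -140). Push its -y side towards the stand's +y to tilt the board: 9 to 16 N. From level it moves 130 mm x sin(tilt) to +y and sinks 130 mm x (1 - cos(tilt)).
- pin (a point): Point on the centre line of the lever's shorter pin: a level round bar 12 mm thick, sleeved in firm rubber that gives up to 1 mm, 90 mm from the hinge axis on the same lever arm, spanning x = -94 to -138 mm in the stand's frame; this point at x = -120 mm.
- marker (a joint): Place of the marker along its guide, m: 0 farthest back, growing towards the stand's +y (towards the pin); range 0 to 0.2. Sliding it takes about 1.5 N and it stays where it is left. Pressing it on the pin: 3 to 8 N is plenty; the board starts to shift above about 16 N, too hard.
- marker_face (a point): On the marker's front (+y) face, mid width, 130 mm above the table; axes as the stand. The marker is an upright grey tab 30 mm wide (x), 12 mm thick (y), top 155 mm above the table, on a foot (top 28 mm up) reaching 50 mm back from the face, guided at x = -120 mm of the stand. It touches the pin when the pin's centre is 6 mm ahead (+y). Push the tab's back face towards +y.
- case: Blue teat case: low round puck with domed lid, 60 mm across, 42 mm high, 60 to 105 g. Origin at the centre of its underside. Stands near the board's free end in either lane, its centre about 160 mm from the hinge axis. It slips at a tilt between about 0.30 and 0.51 rad, unknown beforehand, and stops against the lower stop with its centre 48 mm from the hinge axis.
- dispenser: Formula dispenser: small clear cylinder with a ribbed white twist cap, 54 mm across, 56 mm high, about 90 g. Origin at the centre of its underside. It stands beside the case in the other lane and grips better: it slips only some 0.09 to 0.13 rad later than the case.
- bottle_a: Empty glass baby bottle with teat, 54 mm across, 150 mm high, standing on the table; origin at the centre of its underside. Leave alone.
- bottle_b: The other glass baby bottle, the same. Leave alone.
- funnel: Stainless steel funnel standing mouth down, 80 mm across, 85 mm high; origin at the centre of its underside. Leave alone.
- collar: White plastic bottle collar (ring), 38 mm across, 14 mm high, lying on the base plate behind the marker's guide; origin at the centre of its underside. Leave alone.
- mug: White mug, 76 mm across, 85 mm high; origin at the centre of its underside. Leave alone.
- spoon: Steel spoon 160 mm long lying on the table. Leave alone.
There are look-alikes about, which are no part of the job. Leave any orange look-alike of the case alone.

How it is judged:
On the way, in this order (a step that is already met when the one before it is completed fails the run):
1. the case has slid down to the lower stop on the tilted board, the dispenser is still up in its place (y of case in the frame of board_top above -0.078 m and y of dispenser in the frame of board_top below -0.135 m and value of joint board above 0.2 rad), for 0.2 s.
2. the marker bears on the lever's pin with more than 1.2 N (y of case in the frame of board_top above -0.078 m and y of dispenser in the frame of board_top below -0.135 m and contact force between marker and board above 1.2 N), for 0.2 s.
At the end, for the whole second after the job is handed in: The board stands tilted where the case slipped; the case is down within 30 mm of its rest at the lower stop and the dispenser still up in its lane (its centre more than 135 mm from the hinge axis); the marker's face is within 2 mm of touching the pin; all at rest (all of step 1 and value of joint board below 0.68 rad and y of pin in the frame of marker_face between 0.0035 and 0.008 m and linear speed of each of case, dispenser below 0.02 m/s and velocity of joint marker below 0.01 m/s).
It fails at once if the board is swung up faster than 0.5 rad/s, or, once the case has slid down, is tilted further (faster than 0.1 rad/s) or drops or is pushed back (faster than 0.15 rad/s) (velocity of joint board above 0.5 rad/s or (y of case in the frame of board_top above -0.078 m and (velocity of joint board above 0.1 rad/s or velocity of joint board below -0.15 rad/s))).
It fails at once if the dispenser slides down too (by more than about 25 mm) (not (y of dispenser in the frame of board_top below -0.135 m)).
It fails at once if the robot touches the case or the dispenser (contact force between any of the arm, the fingers and case above 0.3 N or contact force between any of the arm, the fingers and dispenser above 0.3 N).
It fails at once if the lever is pushed with more than 25 N, or the marker with more than 16 N (contact force between the fingers and board above 25 N or contact force between the fingers and marker above 16 N or contact force between marker and board above 16 N).
It fails at once if another thing is moved by more than 20 mm (distance of any of bottle_a, bottle_b, funnel, collar, mug, spoon from where it was at the start of the episode above 0.02 m).
It also fails if it takes over 72 s, if anything falls off the work surface, if the arm or the gripper's body presses on something with over 40 N, if the wrist force passes 120 N, or if a joint passes its speed limit or range.

## Working session

There is one attempt and no reset: what is moved stays moved. The work goes in short steps, Python scripts to look and compute and a tool call to move; the robot and the scene stay as the last step left them, time stands still between calls to the robot, and variables do not carry over. Pictures are saved under pics/ and viewed, at most 10 in all, crops included, and the job is handed in when it is done.

Besides the shell and the picture viewer there is one more tool, called after "Call:" as a command line: name --argument value ..., lists and objects as JSON in quotes. step_arm: Moves the arm, as the interface text tells. Its arguments: {"type":"object","properties":{"series":{"type":"string"},"grip_force":{"type":"number"}},"required":["series"]}

```bash
ls; mkdir -p pics; python3 - <<'E'
from plant import *
import cv2,numpy as np
s=sense();print(s['t'],s['ee_pos'],s['ee_rot'],s['force'],grasp_offset)
a=snapshot('scene');b=snapshot('top')
cv2.imwrite('pics/scene0.png',a);cv2.imwrite('pics/top0.png',b)
for n in('scene','top'):
    c=calibration(n);print(n,{k:np.round(v,3).tolist() for k,v in c.items()})
E
```

```text
pics
0.0 [ 0.27120407 -0.6174916   0.23024113] [-9.54809570e-04  9.78666867e-01  2.05451209e-01 -2.27051473e-04] [ 0.11099856 -0.62926388  0.32347763] 0.0187
scene {'fx': 461.566, 'fy': 461.566, 'cx': 254.13, 'cy': 192.954, 'R': [[0.665, 0.746, -0.018], [0.438, -0.409, -0.801], [-0.605, 0.525, -0.599]], 't': [-0.411, -0.184, 1.598]}
top {'fx': 359.091, 'fy': 359.091, 'cx': 256.15, 'cy': 193.764, 'R': [[-0.022, -0.999, 0.034], [-0.981, 0.015, -0.194], [0.193, -0.038, -0.98]], 't': [-0.025, 0.649, 0.927]}
```

View pics/scene0.png

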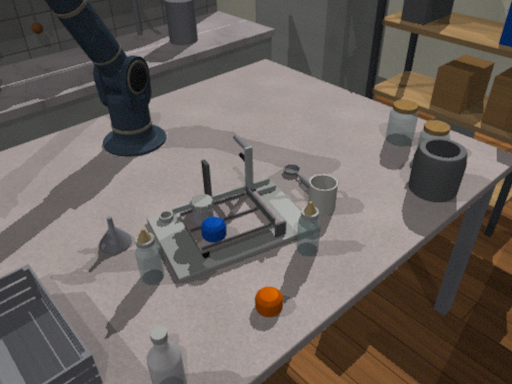

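View pics/top0.png

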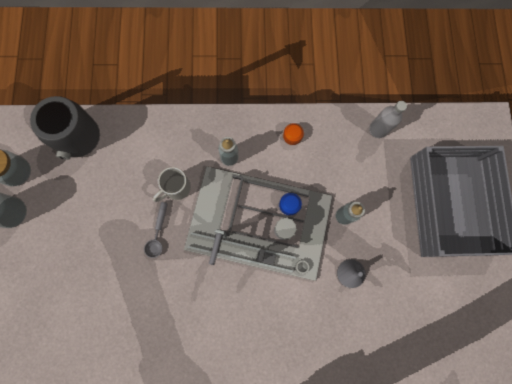

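Scene shows the stand in the middle with blue case at (213,229) and lever at (245,165). The top view shows case (290,204), dispenser (286,228), handle (216,247), marker ~(262,254), collar (303,266) and the orange look-alike at (293,133), off the stand. Next, an enlarged crop to confirm and to pick the plate corners.

```bash
python3 - <<'E'
import cv2,numpy as np
b=cv2.imread('pics/top0.png')[155:290,175:345]
b=cv2.convertScaleAbs(cv2.resize(b,None,fx=4.4,fy=4.4,interpolation=cv2.INTER_CUBIC),alpha=1.3)
cv2.imwrite('pics/topc.png',b)
b=cv2.imread('pics/scene0.png')[125:285,135:335]
cv2.imwrite('pics/scenec.png',cv2.convertScaleAbs(cv2.resize(b,None,fx=3.7,fy=3.7,interpolation=cv2.INTER_CUBIC),alpha=1.2))
E
```

```text
(no output)
```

View pics/topc.png

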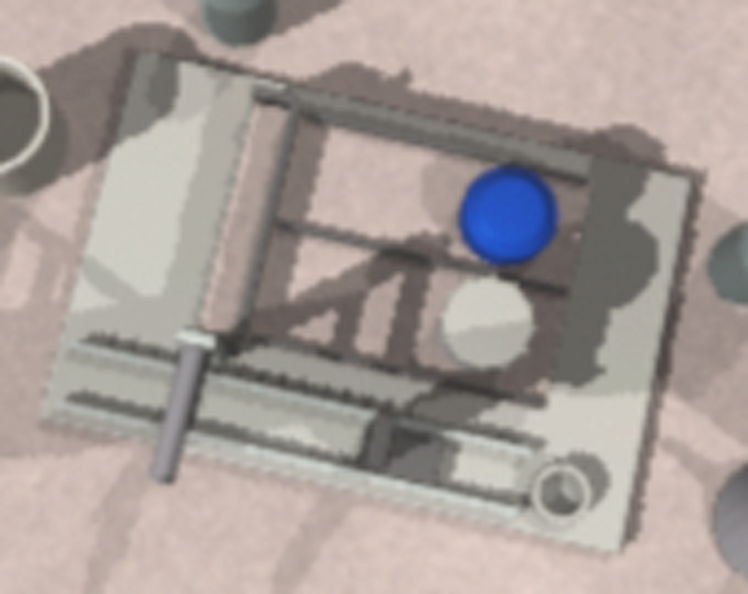

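View pics/scenec.png

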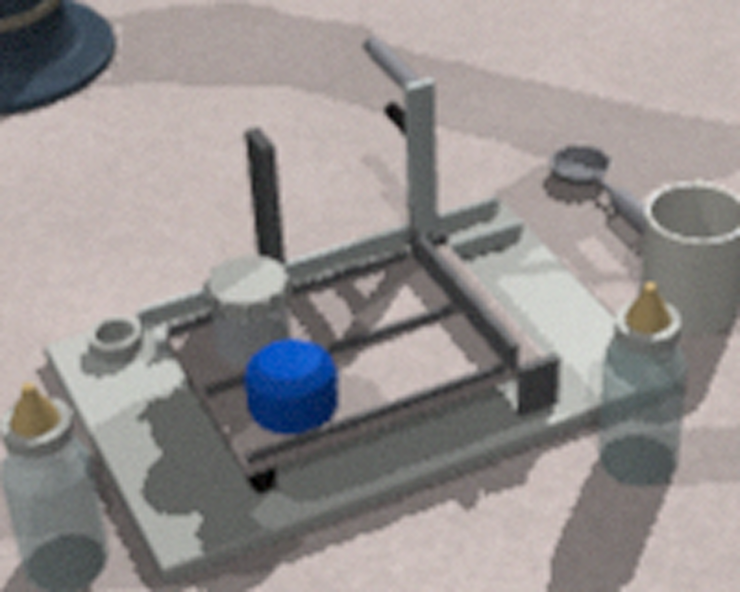

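The crops confirm the layout. The blue puck is the case, in the +x lane at crop (507,215), and the white-capped dispenser is at (488,322). Plate corners are at about (140,52), (700,175), (622,550) and (42,415). The handle tip is at (162,475), and the marker tab top at about (400,440).

```bash
cat > h.py <<'E'
import numpy as np
from plant import *
def ray(n,u,v):
    c=calibration(n);R=np.array(c['R']);t=np.array(c['t'])
    d=R.T@[(u-c['cx'])/c['fx'],(v-c['cy'])/c['fy'],1];return -R.T@t,d
def onz(n,u,v,z):
    o,d=ray(n,u,v);return o+d*(z-o[2])/d[2]
E
python3 - <<'E'
from h import *
import cv2
f=lambda p:(175+(p[0]+.5)/4.4-.5,155+(p[1]+.5)/4.4-.5)
g=lambda p:(135+(p[0]+.5)/3.7-.5,125+(p[1]+.5)/3.7-.5)
S=np.array([[.1,.19],[.1,-.19],[-.15,-.19],[-.15,.19]])
def fit(W,S):
    m=W.mean(0);n=S.mean(0);H=(S-n).T@(W-m);a=np.arctan2(H[0,1]-H[1,0],H[0,0]+H[1,1])
    R=np.array([[np.cos(a),-np.sin(a)],[np.sin(a),np.cos(a)]]);o=m-R@n
    return a,R,o,np.abs(W-(S@R.T+o)).max(1)
W=np.array([onz('top',*f(p),.014)[:2] for p in[(140,52),(700,175),(622,548),(42,418)]])
a,R,o,e=fit(W,S);print('top',a,o,e)
W2=np.array([onz('scene',*g(p),.014)[:2] for p in[(645,365),(160,572),(45,350),(497,203)]])
a2,R2,o2,e2=fit(W2,S);print('scene',a2,o2,e2)
def st(X): return np.r_[R.T@(X[:2]-o),X[2]]
print('handle end top',st(onz('top',*f((162,475)),.175)),'inner',st(onz('top',*f((193,350)),.175)))
print('handle end sc',st(onz('scene',*g((373,45)),.175)),st(onz('scene',*g((415,85)),.175)))
print('marker sc',st(onz('scene',*g((260,135)),.155)),'top',st(onz('top',*f((375,440)),.155)))
for n,p,z in(('case',(507,215),.08),('disp',(488,322),.11),('collar',(558,490),.028)): print(n,st(onz('top',*f(p),z)))
E
```

```text
top -0.24364906382359672 [ 0.60210375 -0.05510407] [0.00247674 0.00249898 0.00260115 0.00029391]
scene -0.22767186963958888 [ 0.59804227 -0.0572435 ] [0.01691948 0.00140305 0.00748689 0.01035337]
handle end top [-0.16565386  0.09352111  0.175     ] inner [-0.09743955  0.09334841  0.175     ]
handle end sc [-0.16653075  0.09248852  0.175     ] [-0.1011368   0.09370765  0.175     ]
marker sc [-0.12428668 -0.01685376  0.155     ] top [-0.12190879 -0.01412201  0.155     ]
case [ 0.03215981 -0.06657251  0.08      ]
disp [-0.03875813 -0.06582789  0.11      ]
collar [-0.12215873 -0.13788357  0.028     ]
```

Call:
step_arm --series "0 0 -10.46 0 0 0 0; 0 0 -10.46 0 0 0 0; 0 0 -10.46 0 0 0 0; 0 0 -10.46 0 0 0 0; 0 0 -10.46 0 0 0 0; 0 0 0 0.03 0.025 0 0; 0 0 0 0.05 0.025 0 0; 0 0 0 0.05 0 0 0; 0 0 0 0.05 0 0 0; 0 0 0 0.05 0 0 0; 0 0 0 0.05 0 0 0; 0 0 0 0.05 0 0 0; 0 0 0 0.05 0 0 0; 0 0 0 0.05 0 0 0; 0 0 0 0.05 0 0 0; 0 0 0 0.05 0 0 0; 0 0 0 0.05 0 0 0; 0 0 0 0.03 0 0 0; 0 0 0 0 0 0 0" --grip_force 40

```text
t: 2.48
ee_pos: [0.4676, -0.0357, 0.2313]
ee_rot: [-0.0, 0.786, 0.618, 0.0]
force: [-0.7, 0.6, -0.1]
grip_width: 0.001
grip_force: 0.0
```

```bash
cat >> h.py <<'E'
from scipy.spatial.transform import Rotation as Ro
A=-.2437;RS=np.array([[np.cos(A),-np.sin(A)],[np.sin(A),np.cos(A)]]);O=np.array([.6021,-.0551])
def st(X): return np.r_[RS.T@(np.array(X[:2])-O),X[2]]
def rep():
    s=sense();q=s['ee_rot'];M=Ro.from_quat([*q[1:],q[0]]).as_matrix()
    f=np.array(s['force']);ff=np.r_[RS.T@f[:2],f[2]]
    print('t %.2f'%s['t'],'tcp(stand)',st(s['ee_pos']).round(4),'F(stand)',ff.round(2),'grip',round(float(s['grip_width']),3))
    print('tool x yaw-err deg',round(np.degrees(np.arctan2(M[1,0],M[0,0])-(A+np.pi/2)),2),'z',M[:,2].round(3))
E
python3 -c "
from h import *
rep()"
```

```text
t 2.48 tcp(stand) [-0.1353 -0.0136  0.2313] F(stand) [-0.79  0.39 -0.07] grip 0.001
tool x yaw-err deg 0.28 z [ 0.     0.001 -1.   ]
```

Call:
step_arm --series "0 0 0 0.03 -0.011 0 0; 0 0 0 0.028 -0.011 0 0; 0 0 0 0 0 0.03 0; 0 0 0 0 0 0.03 0; 0 0 0 0 0 0.018 0; 0 0 0 0 0 0 0; 0 0 0 0 0 0 0"

```text
t: 3.35
ee_pos: [0.4606, 0.0227, 0.1539]
ee_rot: [0.0, 0.788, 0.615, 0.0]
force: [1.3, -0.9, 0.1]
grip_width: 0.001
grip_force: 0.0
```

```bash
python3 - <<'E'
from h import *
import cv2
rep()
a=snapshot('scene')[110:270,140:340];b=snapshot('top')[150:290,180:350]
k=lambda i:cv2.resize(i,(400,320),interpolation=cv2.INTER_CUBIC)
cv2.imwrite('pics/p1.png',np.hstack([k(a),k(b)]))
E
```

```text
t 3.35 tcp(stand) [-0.1561  0.0414  0.1539] F(stand) [ 1.48 -0.53  0.13] grip 0.001
tool x yaw-err deg -0.09 z [ 0.001 -0.    -1.   ]
```

View pics/p1.png

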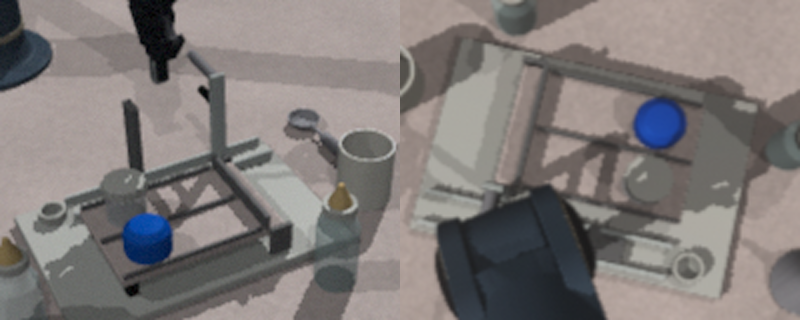

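Left pane: the shut fingertip (160,75) is just behind the handle (200,65), with the case at (148,238). Right pane: case (660,123) and dispenser (650,180) are still in their places. Next, approach the handle.

Call:
step_arm --series "0 0 0 0.006 0 0 0; 0 0 0 0.006 0 0 0; 0 0 0 0.005 0 0 0; 0 0 0 0.004 0 0 0; 0 0 0 0.002 0 0 0; 0 0 0 0.002 0 0 0; 0 0 0 0.002 0 0 0; 0 0 0 0.002 0 0 0; 0 0 0 0.002 0 0 0; 0 0 0 0.002 0 0 0; 0 0 0 0.002 0 0 0; 0 0 0 0 0 0 0"

```text
t: 4.95
ee_pos: [0.4683, 0.0564, 0.1532]
ee_rot: [0.0, 0.788, 0.615, -0.001]
force: [-1.8, -4.1, 2.2]
grip_width: -0.001
grip_force: 1.8
```

```bash
python3 -c "
from h import *
rep()"
```

```text
t 4.95 tcp(stand) [-0.1567  0.0759  0.1532] F(stand) [-0.72 -4.38  2.19] grip -0.001
tool x yaw-err deg -0.06 z [-0.001 -0.002 -1.   ]
```

Call:
step_arm --series "0 0 0 0.001 0 0 0; 0 0 0 0.002 0 0 0; 0 0 0 0.002 0 0 0; 0 0 0 0.002 0 0 0; 0 0 0 0.002 0 0 0; 0 0 0 0.002 0 0 0; 0 0 0 0.002 0 0 0; 0 0 0 0.002 0 0.001 0; 0 0 0 0.002 0 0 0; 0 0 0 0.002 0 0.001 0; 0 0 0 0.002 0 0 0; 0 0 0 0.002 0 0.001 0; 0 0 0 0.002 0 0 0; 0 0 0 0.002 0 0.001 0; 0 0 0 0.002 0 0 0; 0 0 0 0.001 0 0 0; 0 0 0 0 0 0 0; 0 0 0 0 0 0 0"

```text
t: 7.2
ee_pos: [0.4748, 0.0819, 0.1488]
ee_rot: [0.002, 0.789, 0.615, -0.003]
force: [-2.5, -10.9, 4.3]
grip_width: -0.002
grip_force: 5.7
```

```bash
cat >> h.py <<'E'
import cv2
def case(name):
    im=snapshot(name);h=cv2.cvtColor(im,cv2.COLOR_BGR2HSV)
    m=cv2.inRange(h,(105,150,60),(130,255,255))
    n,_,s,c=cv2.connectedComponentsWithStats(m);i=1+np.argmax(s[1:,4]);return im,c[i].round(1),s[i,4]
def look():
    rep();y=st(sense()['ee_pos'])[1]
    print('tilt~',round(float(np.arcsin((y-.0755)/.13)),3))
    ims={}
    for n in('scene','top'): ims[n],c,a=case(n);print(n,'case',c,a)
    return ims
E
python3 - <<'E'
from h import *
print(case('scene')[1:]) if 0 else None
for n in('scene','top'):
    im=cv2.imread(f'pics/{n}0.png');m=cv2.inRange(cv2.cvtColor(im,cv2.COLOR_BGR2HSV),(105,150,60),(130,255,255));q=cv2.moments(m,True);print(n,'start',q['m10']/q['m00'],q['m01']/q['m00'])
look()
E
```

```text
scene start 319.3139678615575 157.18912237330036
top start 289.9859943977591 203.7422969187675
t 7.20 tcp(stand) [-0.1566  0.1023  0.1488] F(stand) [  0.22 -11.14   4.34] grip -0.002
tool x yaw-err deg -0.2 z [-0.004 -0.007 -1.   ]
tilt~ 0.207
scene case [215.2 217.7] 517
top case [288.6 200.7] 370
```

Call:
step_arm --series "0 0 0 0.0015 0 0 0; 0 0 0 0.0015 0 0.001 0; 0 0 0 0.0015 0 0 0; 0 0 0 0.0015 0 0.001 0; 0 0 0 0.0015 0 0 0; 0 0 0 0.0015 0 0.001 0; 0 0 0 0 0 0 0; 0 0 0 0 0 0 0"

```text
t: 8.3
ee_pos: [0.4772, 0.0912, 0.146]
ee_rot: [0.001, 0.789, 0.615, -0.003]
force: [-2.8, -10.3, 4.5]
grip_width: 0.002
grip_force: 5.3
```

```bash
python3 -c "
from h import *
look()"
```

```text
t 8.30 tcp(stand) [-0.1565  0.1118  0.146 ] F(stand) [ -0.24 -10.62   4.49] grip 0.002
tool x yaw-err deg -0.18 z [-0.003 -0.006 -1.   ]
tilt~ 0.283
scene case [216.6 213.3] 513
top case [287.6 199.5] 380
```

Call:
step_arm --series "0 0 0 0.0008 0 0 0; 0 0 0 0.0008 0 0.001 0; 0 0 0 0.0009 0 0 0; 0 0 0 0 0 0 0; 0 0 0 0 0 0 0"

```text
t: 9.02
ee_pos: [0.4777, 0.0933, 0.1449]
ee_rot: [0.001, 0.789, 0.615, -0.003]
force: [-2.7, -10.5, 4.4]
grip_width: -0.001
grip_force: 5.5
```

```bash
python3 -c "
from h import *
look()"
```

```text
t 9.03 tcp(stand) [-0.1565  0.114   0.1449] F(stand) [ -0.08 -10.82   4.42] grip -0.001
tool x yaw-err deg -0.19 z [-0.003 -0.006 -1.   ]
tilt~ 0.301
scene case [217.  212.4] 510
top case [287.3 199.3] 381
```

Call:
step_arm --series "0 0 0 0.0008 0 0 0; 0 0 0 0.0008 0 0.001 0; 0 0 0 0.0009 0 0 0; 0 0 0 0 0 0 0; 0 0 0 0 0 0 0"

```text
t: 9.75
ee_pos: [0.4783, 0.0957, 0.1438]
ee_rot: [0.001, 0.789, 0.615, -0.003]
force: [-2.6, -9.9, 4.0]
grip_width: -0.003
grip_force: 5.5
```

```bash
python3 -c "
from h import *
look()"
```

```text
t 9.75 tcp(stand) [-0.1565  0.1165  0.1438] F(stand) [ -0.16 -10.22   4.  ] grip -0.003
tool x yaw-err deg -0.19 z [-0.003 -0.006 -1.   ]
tilt~ 0.32
scene case [217.6 211.2] 509
top case [287. 199.] 386
```

Call:
step_arm --series "0 0 0 0.0008 0 0 0; 0 0 0 0.0008 0 0.001 0; 0 0 0 0.0009 0 0 0; 0 0 0 0 0 0 0; 0 0 0 0 0 0 0"

```text
t: 10.48
ee_pos: [0.4789, 0.0981, 0.1428]
ee_rot: [0.002, 0.789, 0.615, -0.003]
force: [-2.8, -10.9, 3.4]
grip_width: -0.001
grip_force: 5.5
```

```bash
python3 -c "
from h import *
look()"
```

```text
t 10.47 tcp(stand) [-0.1565  0.119   0.1428] F(stand) [ -0.09 -11.28   3.37] grip -0.001
tool x yaw-err deg -0.19 z [-0.003 -0.006 -1.   ]
tilt~ 0.341
scene case [218. 210.] 512
top case [286.5 198.6] 386
```

Call:
step_arm --series "0 0 0 0.0008 0 0 0; 0 0 0 0.0008 0 0 0; 0 0 0 0.0009 0 0 0; 0 0 0 0 0 0 0; 0 0 0 0 0 0 0"

```text
t: 11.2
ee_pos: [0.4793, 0.0998, 0.1423]
ee_rot: [0.002, 0.789, 0.614, -0.004]
force: [-1.8, -11.4, 2.7]
grip_width: -0.002
grip_force: 5.9
```

```bash
python3 -c "
from h import *
look()"
```

```text
t 11.20 tcp(stand) [-0.1566  0.1207  0.1423] F(stand) [  0.97 -11.52   2.73] grip -0.002
tool x yaw-err deg -0.22 z [-0.004 -0.007 -1.   ]
tilt~ 0.355
scene case [218.3 209.1] 506
top case [286.3 198.4] 389
```

Call:
step_arm --series "0 0 0 0.0008 0 0 0; 0 0 0 0.0008 0 0.001 0; 0 0 0 0.0009 0 0 0; 0 0 0 0 0 0 0; 0 0 0 0 0 0 0"

```text
t: 11.92
ee_pos: [0.48, 0.1025, 0.1415]
ee_rot: [0.002, 0.789, 0.614, -0.004]
force: [-1.4, -10.7, 2.7]
grip_width: -0.001
grip_force: 5.8
```

```bash
python3 -c "
from h import *
look()"
```

```text
t 11.93 tcp(stand) [-0.1565  0.1235  0.1415] F(stand) [  1.19 -10.73   2.72] grip -0.001
tool x yaw-err deg -0.21 z [-0.004 -0.007 -1.   ]
tilt~ 0.378
scene case [218.9 207.8] 508
top case [285.7 198.1] 386
```

Call:
step_arm --series "0 0 0 0.0008 0 0 0; 0 0 0 0.0008 0 0.001 0; 0 0 0 0.0009 0 0 0; 0 0 0 0 0 0 0; 0 0 0 0 0 0 0"

```text
t: 12.65
ee_pos: [0.4806, 0.105, 0.1405]
ee_rot: [0.002, 0.789, 0.614, -0.004]
force: [-2.7, -10.2, 2.7]
grip_width: 0.001
grip_force: 5.7
```

```bash
python3 -c "
from h import *
look()"
```

```text
t 12.65 tcp(stand) [-0.1565  0.1261  0.1405] F(stand) [ -0.19 -10.59   2.66] grip 0.001
tool x yaw-err deg -0.2 z [-0.004 -0.007 -1.   ]
tilt~ 0.4
scene case [219.5 206.7] 508
top case [285.2 197.6] 395
```

Call:
step_arm --series "0 0 0 0.0008 0 0 0; 0 0 0 0.0008 0 0.001 0; 0 0 0 0.0009 0 0 0; 0 0 0 0 0 0 0; 0 0 0 0 0 0 0"

```text
t: 13.38
ee_pos: [0.4813, 0.1074, 0.1396]
ee_rot: [0.002, 0.789, 0.614, -0.004]
force: [-1.6, -11.1, 3.5]
grip_width: 0.003
grip_force: 5.6
```

```bash
python3 -c "
from h import *
look()"
```

```text
t 13.38 tcp(stand) [-0.1565  0.1286  0.1396] F(stand) [  1.14 -11.15   3.54] grip 0.003
tool x yaw-err deg -0.21 z [-0.004 -0.007 -1.   ]
tilt~ 0.421
scene case [225.4 205.7] 501
top case [277.9 196.4] 400
```

The case has started to slide. Hold here.

Call:
step_arm --series "0 0 0 0 0 0 0; 0 0 0 0 0 0 0; 0 0 0 0 0 0 0; 0 0 0 0 0 0 0; 0 0 0 0 0 0 0; 0 0 0 0 0 0 0"

```text
t: 14.22
ee_pos: [0.4813, 0.1075, 0.1396]
ee_rot: [0.002, 0.789, 0.615, -0.004]
force: [-1.9, -10.0, 3.2]
grip_width: 0.001
grip_force: 5.6
```

```bash
python3 - <<'E'
from h import *
i=look()
k=lambda i:cv2.resize(i,(400,320),interpolation=cv2.INTER_CUBIC)
cv2.imwrite('pics/p2.png',np.hstack([k(i['scene'][110:270,140:340]),k(i['top'][150:290,180:350])]))
E
```

```text
t 14.22 tcp(stand) [-0.1565  0.1287  0.1396] F(stand) [  0.59 -10.15   3.24] grip 0.001
tool x yaw-err deg -0.2 z [-0.004 -0.007 -1.   ]
tilt~ 0.422
scene case [259.1 207.5] 447
top case [245.3 191.6] 388
```

View pics/p2.png

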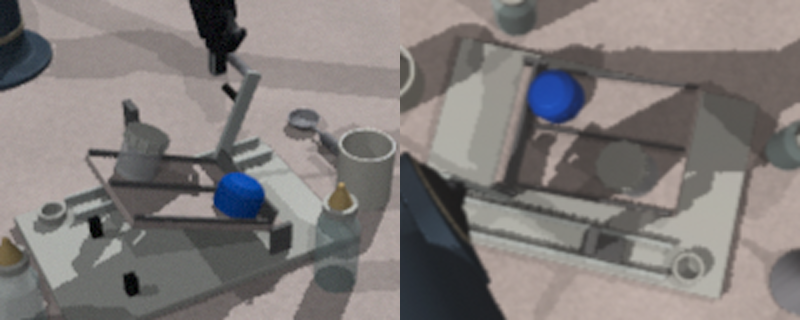

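The case (240,195 left pane) lies against the lower stop, and the dispenser (143,150) is still up. Back off gently, lift, and go behind the marker.

Call:
step_arm --series "0 0 0 -0.0008 0 0 0; 0 0 0 -0.0008 0 0 0; 0 0 0 -0.0008 0 0 0; 0 0 0 -0.001 0 0 0; 0 0 0 -0.001 0 0 0; 0 0 0 -0.0015 0 0 0; 0 0 0 -0.003 0 0 0; 0 0 0 -0.01 0 0 0; 0 0 0 -0.015 0 -0.02 0; 0 0 0 -0.02 0 -0.04 0; 0 0 0 -0.03 0 -0.03 0; 0 0 0 -0.04 0.01 0 0; 0 0 0 -0.04 0.01 0 0; 0 0 0 -0.034 0.012 0 0; 0 0 0 0 0 0 0; 0 0 0 0 0 0 0"

```text
t: 16.32
ee_pos: [0.4653, -0.0869, 0.2303]
ee_rot: [-0.0, 0.788, 0.616, 0.0]
force: [-0.1, 0.5, 0.8]
grip_width: 0.001
grip_force: 0.0
```

```bash
python3 - <<'E'
from h import *
i=look()
E
```

```text
t 16.32 tcp(stand) [-0.1251 -0.0639  0.2303] F(stand) [-0.25  0.5   0.82] grip 0.001
tool x yaw-err deg 0.0 z [ 0.     0.001 -1.   ]
tilt~ nan
scene case [259.1 207.5] 445
top case [245.3 191.7] 386h.py:23: RuntimeWarning: invalid value encountered in arcsin
  print('tilt~',round(float(np.arcsin((y-.0755)/.13)),3))
```

Call:
step_arm --series "0 0 0 0 0 0.03 0; 0 0 0 0 0 0.03 0; 0 0 0 0 0 0.025 0; 0 0 0 0 0 0.018 0; 0 0 0 0 0 0 0; 0 0 0 0.005 0 0 0; 0 0 0 0.005 0 0 0; 0 0 0 0.004 0 0 0; 0 0 0 0.004 0 0 0; 0 0 0 0.004 0 0 0; 0 0 0 0.004 0 0 0; 0 0 0 0.004 0 0 0; 0 0 0 0.004 0 0 0; 0 0 0 0.004 0 0 0; 0 0 0 0.004 0 0 0; 0 0 0 0.004 0 0 0; 0 0 0 0 0 0 0; 0 0 0 0 0 0 0"

```text
t: 18.68
ee_pos: [0.4767, -0.0425, 0.1273]
ee_rot: [-0.0, 0.788, 0.616, 0.0]
force: [-1.4, 0.7, 0.3]
grip_width: -0.001
grip_force: 0.0
```

```bash
python3 - <<'E'
from h import *
i=look()
k=lambda i:cv2.resize(i,(400,320),interpolation=cv2.INTER_CUBIC)
cv2.imwrite('pics/p3.png',np.hstack([k(i['scene'][110:270,140:340]),k(i['top'][150:290,180:350])]))
E
```

```text
t 18.68 tcp(stand) [-0.1248 -0.018   0.1273] F(stand) [-1.53  0.31  0.31] grip -0.001
tool x yaw-err deg -0.01 z [ 0.  0. -1.]
tilt~ -0.803
scene case [259.  207.5] 447
top case [245.3 191.6] 387
```

View pics/p3.png

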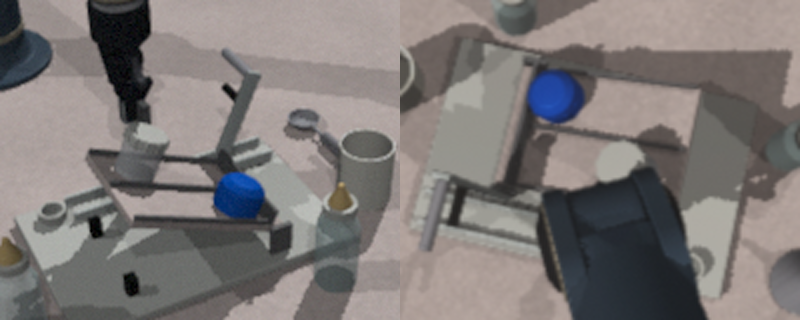

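Left pane: the fingertip (130,110) is at the marker's back, with the marker top just right of it at (143,112). The board and case are unchanged. Keep pushing, staying short of the pin.

Call:
step_arm --series "0 0 0 0.003 0 0 0; 0 0 0 0.006 0 0 0; 0 0 0 0.006 0 0 0; 0 0 0 0.006 0 0 0; 0 0 0 0.006 0 0 0; 0 0 0 0.006 0 0 0; 0 0 0 0.006 0 0 0; 0 0 0 0.006 0 0 0; 0 0 0 0.006 0 0 0; 0 0 0 0.006 0 0 0; 0 0 0 0.006 0 0 0; 0 0 0 0.006 0 0 0; 0 0 0 0.006 0 0 0; 0 0 0 0.006 0 0 0; 0 0 0 0.006 0 0 0; 0 0 0 0.006 0 0 0; 0 0 0 0.006 0 0 0; 0 0 0 0.004 0 0 0; 0 0 0 0 0 0 0; 0 0 0 0 0 0 0"

```text
t: 21.28
ee_pos: [0.5011, 0.0574, 0.1272]
ee_rot: [-0.0, 0.788, 0.616, -0.0]
force: [0.2, -0.3, 0.4]
grip_width: -0.001
grip_force: 0.0
```

```bash
python3 - <<'E'
from h import *
i=look()
k=lambda i:cv2.resize(i,(400,320),interpolation=cv2.INTER_CUBIC)
cv2.imwrite('pics/p4.png',np.hstack([k(i['scene'][120:200,170:270]),k(i['top'][150:290,180:350])]))
E
```

```text
t 21.27 tcp(stand) [-0.1252  0.0848  0.1272] F(stand) [ 0.29 -0.22  0.38] grip -0.001
tool x yaw-err deg -0.01 z [-0.001  0.    -1.   ]
tilt~ 0.072
scene case [259.  207.5] 448
top case [245.3 191.6] 388
```

View pics/p4.png

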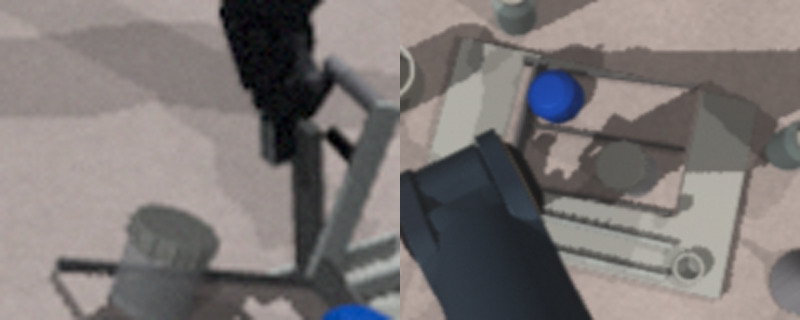

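Left pane: the marker tab (308,200) is moving along ahead of the finger, and the pin (345,145) is a little further on. Close in slowly.

Call:
step_arm --series "0 0 0 0.002 0 0 0; 0 0 0 0.002 0 0 0; 0 0 0 0.002 0 0 0; 0 0 0 0.0015 0 0 0; 0 0 0 0.0015 0 0 0; 0 0 0 0.001 0 0 0; 0 0 0 0.001 0 0 0; 0 0 0 0 0 0 0"

```text
t: 22.38
ee_pos: [0.5041, 0.0678, 0.1272]
ee_rot: [-0.0, 0.788, 0.616, 0.0]
force: [-0.4, -0.6, -1.3]
grip_width: -0.0
grip_force: 0.5
```

```bash
python3 -c "
from h import *
rep()"
```

```text
t 22.38 tcp(stand) [-0.1248  0.0956  0.1272] F(stand) [-0.28 -0.71 -1.32] grip -0.0
tool x yaw-err deg -0.02 z [-0.  0. -1.]
```

Call:
step_arm --series "0 0 0 0.0006 0 0 0; 0 0 0 0.0006 0 0 0; 0 0 0 0.0006 0 0 0; 0 0 0 0.0006 0 0 0; 0 0 0 0.0006 0 0 0; 0 0 0 0 0 0 0"

```text
t: 23.12
ee_pos: [0.5049, 0.0707, 0.1273]
ee_rot: [0.0, 0.788, 0.616, 0.0]
force: [-1.3, -0.6, -0.3]
grip_width: 0.0
grip_force: 0.7
```

```bash
python3 -c "
from h import *
rep()"
```

```text
t 23.12 tcp(stand) [-0.1247  0.0986  0.1273] F(stand) [-1.15 -0.94 -0.31] grip 0.0
tool x yaw-err deg -0.02 z [ 0.  0. -1.]
```

Call:
step_arm --series "0 0 0 0.0005 0 0 0; 0 0 0 0.0005 0 0 0; 0 0 0 0.0005 0 0 0; 0 0 0 0.0005 0 0 0; 0 0 0 0 0 0 0"

```text
t: 23.75
ee_pos: [0.5054, 0.0726, 0.1273]
ee_rot: [0.0, 0.788, 0.616, 0.0]
force: [-2.1, -1.1, -0.9]
grip_width: 0.001
grip_force: 0.7
```

```bash
python3 -c "
from h import *
rep()"
```

```text
t 23.75 tcp(stand) [-0.1247  0.1006  0.1273] F(stand) [-1.78 -1.56 -0.88] grip 0.001
tool x yaw-err deg -0.02 z [ 0.  0. -1.]
```

Call:
step_arm --series "0 0 0 0.0005 0 0 0; 0 0 0 0.0005 0 0 0; 0 0 0 0.0005 0 0 0; 0 0 0 0 0 0 0"

```text
t: 24.25
ee_pos: [0.5055, 0.0731, 0.1273]
ee_rot: [0.0, 0.788, 0.615, -0.001]
force: [-1.3, -4.5, 2.2]
grip_width: -0.001
grip_force: 2.5
```

```bash
python3 -c "
from h import *
rep()"
```

```text
t 24.25 tcp(stand) [-0.1247  0.1012  0.1273] F(stand) [-0.18 -4.66  2.18] grip -0.001
tool x yaw-err deg -0.06 z [-0.001 -0.001 -1.   ]
```

Call:
step_arm --series "0 0 0 0.0004 0 0 0; 0 0 0 0 0 0 0; 0 0 0 0 0 0 0; 0 0 0 0 0 0 0; 0 0 0 0 0 0 0"

```text
t: 24.88
ee_pos: [0.5055, 0.0732, 0.1273]
ee_rot: [0.0, 0.788, 0.615, -0.001]
force: [-2.9, -6.4, 2.7]
grip_width: 0.003
grip_force: 2.9
```

```bash
python3 - <<'E'
from h import *
look()
E
```

```text
t 24.88 tcp(stand) [-0.1247  0.1012  0.1273] F(stand) [-1.26 -6.95  2.7 ] grip 0.003
tool x yaw-err deg -0.07 z [-0.001 -0.002 -1.   ]
tilt~ 0.199
scene case [259.1 207.5] 443
top case [245.3 191.6] 390
```

The marker bears firmly on the pin (about 5 N after sliding friction), and the case has not moved. Release slowly and lift clear.

Call:
step_arm --series "0 0 0 -0.0006 0 0 0; 0 0 0 -0.0006 0 0 0; 0 0 0 -0.0006 0 0 0; 0 0 0 -0.0008 0 0 0; 0 0 0 -0.001 0 0 0; 0 0 0 -0.002 0 0 0; 0 0 0 -0.006 0 0 0; 0 0 0 -0.015 0 0 0; 0 0 0 -0.015 0 0 0; 0 0 0 0 0 -0.03 0; 0 0 0 0 0 -0.04 0; 0 0 0 0 0 -0.04 0; 0 0 0 -0.04 -0.02 0 0; 0 0 0 -0.05 -0.02 0 0; 0 0 0 -0.05 0 0 0; 0 0 0 0 0 0 0; 0 0 0 0 0 0 0"

```text
t: 27.1
ee_pos: [0.4229, -0.0924, 0.2374]
ee_rot: [0.0, 0.788, 0.615, 0.0]
force: [-0.3, 0.3, -0.1]
grip_width: -0.002
grip_force: 0.0
```

```bash
python3 - <<'E'
from h import *
i=look()
k=lambda i:cv2.resize(i,(400,320),interpolation=cv2.INTER_CUBIC)
cv2.imwrite('pics/p5.png',np.hstack([k(i['scene'][130:210,190:290]),k(i['top'][150:290,180:350])]))
E
```

```text
t 27.10 tcp(stand) [-0.1649 -0.0794  0.2374] F(stand) [-0.36  0.25 -0.08] grip -0.002
tool x yaw-err deg -0.09 z [ 0.  0. -1.]
tilt~ nan
scene case [259.  207.5] 445
top case [245.2 191.6] 383h.py:23: RuntimeWarning: invalid value encountered in arcsin
  print('tilt~',round(float(np.arcsin((y-.0755)/.13)),3))
```

View pics/p5.png

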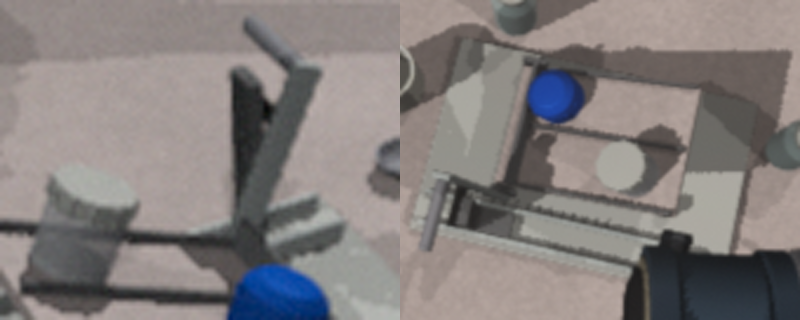

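The marker (245,130 left pane) rests against the pin (265,108). The case is at the stop, the dispenser is still up its lane, and the arm is clear.

```bash
python3 -c "
from plant import *
print(sign_off())"
```

```text
the job is handed in; nothing more can be done
None
```

The job is handed in: the case slid to the lower stop at a board tilt of about 0.42 rad (24°), the dispenser stayed up in its lane, and the marker was left touching the lever's pin. The sign-off returned no verdict.

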